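# Find the rightly set stage guide with a feeler blade

### The arm

A 6-joint arm with a two-finger parallel gripper is mounted at the origin on the work surface. World frame = base frame: x ahead of the robot, y to its left, z up, the work surface at z = 0. Lengths are in mm, angles in rad, forces in N, time in s.
With the tool pointing down it reaches from about 325 to 775 mm from the base axis. Payload 5.5 kg.
Tool frame: the origin (TCP) lies at the very end of the fingers, on their centre line; the grasp point (between the pads) lies 19 mm behind it; z points along the fingers, y is the line along which they close (so a half turn about z gives the same grasp; the last joint's range is limited). The gripper opens to 88 mm and grips with 3 to 60 N. Pads are 20 mm wide; open, the fingers measure 115 mm over their backs; the gripper's body (75 mm by 178 mm) begins 61 mm behind the grasp point.
Start: joints at [-1.25, 0.091, 1.231, -0, 1.82, -0.057], TCP at [221.327, -557.701, 222.631] pointing down, gripper open.
Joint ranges: [-2.87, 2.87], [-0.86, 2.18], [0.17, 2.46], [-1.51, 4.65], [0.06, 2.69], [-2.65, 2.65]. Speed limits (rad/s): [2.57, 2.57, 3.01, 3.14, 3.14, 3.14].

### API

Orientations are given as [roll, pitch, yaw] about the fixed x, y, z axes, in that order (R = Rz(yaw) Ry(pitch) Rx(roll)).
In Python, from rig import * gives the robot as it stands. The module is installed in compiled form; this text tells all that it offers. Calls block until the motion is done:
- move_ptp(position, orientation): joint-space move of the TCP to a pose.
- move_linear(position, rotation=None, rate=150): straight line of the TCP; rotation=None keeps the orientation; rate is the mean speed in mm/s.
- move_joints(angles): joint-space move.
- move_gripper(opening): opening from 0.0 (shut) to 1.0 (fully open); the grip force is fixed at half the most; returns when the fingers have stopped.
- hold(seconds).
- solve_ik(position, orientation): joint angles nearest the present ones, or None.
- snapshot(name): name is "scene" or "top"; returns a dict with "img" (384x512x3 uint8, red, green, blue), "z_map" (384x512 float32, mm along the optical axis (not along the pixel's ray), 0 where there is no reading), "fov_y" (degrees; the focal length in pixels is half the picture's height over the tangent of half this angle, whatever the lens; pixels are square), "cx", "cy" (the principal point, pixels), "k1" (the pictures are not rectified: a ray, as slopes to the right and down, at radius r is drawn at 1 + k1 r^2 times it, then the intrinsics apply), "pose" (4x4, takes a point from camera to world coordinates). Camera axes: x right, y up, looking along -z (the intrinsics and any distortion apply to the point x, -y, -z); pixel columns grow to the right and rows downward; lengths in mm; the calibration is good to about 2 mm. A picture is of the moment at which its call begins.
A pose or a line that the arm cannot do raises Unreachable and nothing moves.
- hand_in(): hands the job in; it is judged then, once.
Readings, each from a call of its own:
- read_clock(): time.
- read_joints(): joint angles.
- read_qvel(): joint speeds.
- read_joint_torque(): joint torques, N m.
- read_position(): TCP position.
- read_orientation(): TCP orientation.
- read_wrist_force(): force on the tool from outside, world axes, zero at the start.
- read_moment(): the same for the moment, N m.
- read_opening(): opening from 0.0 (shut) to 1.0 (fully open).
- read_finger_force(): force on a finger pad.
Only numpy, scipy, OpenCV 4.12 (cv2) and the standard library are available. Lean on these libraries where they do the work, as an engineer would, in place of code of your own. Each camera call takes 0.05 s, during which the arm holds its last target. There are 200 camera calls.

### The job

Check the microscope stage's three guide gaps with the feeler blade: under the bridge, out of sight, one pad is set too high and lets the blade in loosely, one is too low and stops it part-way, and one is set right and lets it in with a light, steady drag. Find the gap with the drag by feel, and leave the blade lying in that gap, slid fully home with its shoulder against the bridge, and let go of it. Leave the objective, the eyepiece and the slide box standing where they are.

Things in the scene. Friction and masses are not known exactly. Their poses are not given: they have to be found in the camera images.
- stage: Fixed black plate, 220 x 210 x 20 mm thick. Origin: centre of its underside, on the bench; x is the way the blade slides in (away from the robot), z up. On it a white bridge (x 15 to 100 mm, 40 mm tall above the plate, full width, closed at the back), with three gaps alike outside; in front a flat apron (x -110 to 0). Which hidden pad is over which gap varies.
- gap_left (a point): Left gap (+y, 55 mm from the middle one), a slot 28 mm wide, 8 mm high, 75 mm deep, running along the stage's x; its floor is the plate's top, 20 mm above the bench. Point: on that floor, mid-width, in the bridge's front face. Before the face, two 8 mm high cheeks form a funnel, open above, 15 mm long, 40 mm wide at its mouth.
- gap_middle (a point): The same point of the middle gap. Each gap has a steel pad over the blade's path, hidden, first met about 15 to 23 mm behind the face. The high pad clears the blade by 3.5 mm. The low pad is a solid stop 22 mm in. The right pad is a sprung ski, lifts up to 6 mm and presses the blade down with about 3 N, so that friction resists with about 2 to 10 N all the way home.
- gap_right (a point): The same point of the right gap (-y side, 55 mm from the middle one).
- handle (a point): Centre (half-way up) of the feeler's black upright handle: 24 mm along x, 12 mm thick along y, 48 mm tall, from the feeler's flat underside up. x points to the tip, 110 mm ahead of here. The steel blade is 4 mm thick, 24 mm wide ahead of the shoulder, 12 mm behind it. Starts flat on the bench, left or right of the stage. About 110 g in all.
- shoulder (a point): Foot of the front face of the feeler's shoulder (black block 22 mm wide, 18 mm high), 40 mm ahead of the handle's centre and 24 mm below it; x to the tip. It cannot enter a gap: it meets the bridge's front face when the blade, 70 mm long ahead of it, is fully home; this point then coincides with the gap's point.
- objective_mid (a point): Middle of a standing microscope objective, black, 34 mm diameter, 52 mm tall; a bystander. It stands on the other side of the stage from the feeler.
- eyepiece_mid (a point): Middle of a standing eyepiece, black, 44 mm diameter at its foot, 52 mm tall; a bystander on the far left.
- slide_box_mid (a point): Middle of a white slide box, 75 x 60 x 32 mm; a bystander on the far right.
- feeler: The feeler as a whole; origin on its flat underside, below the handle's centre; x to the blade's tip, z up.
Mind the look-alikes: they are no part of the job. Leave any orange or turquoise look-alike of the part that bears slide_box_mid alone.

How it is judged (in metres and radians):
At the end, for the whole second after the job is handed in: The blade rests in the gap whose pad presses it (bearing on the stage with over 2.5 N; its weight alone is about 1), shoulder within 6 mm of that gap's point along the gap, 8 mm across, 6 mm up; objective, eyepiece and slide box upright (0.3 rad) and within 30 mm of their places (((y of shoulder in the frame of gap_left between -0.008 and 0.008 m and x of shoulder in the frame of gap_left between -0.006 and 0.006 m) or (y of shoulder in the frame of gap_middle between -0.008 and 0.008 m and x of shoulder in the frame of gap_middle between -0.006 and 0.006 m) or (y of shoulder in the frame of gap_right between -0.008 and 0.008 m and x of shoulder in the frame of gap_right between -0.006 and 0.006 m)) and height (world z) of shoulder below 0.026 m and contact force between feeler and stage above 2.5 N and linear speed of feeler below 0.01 m/s and distance of each of objective_mid, eyepiece_mid, slide_box_mid from where it was at the start of the episode below 0.03 m and angle between each of objective_mid, eyepiece_mid, slide_box_mid's own z axis and vertical below 0.3 rad); the robot touches nothing.
It fails at once if the objective is knocked over or moved by more than 30 mm (distance of objective_mid from where it was at the start of the episode above 0.03 m or angle between objective_mid's own z axis and vertical above 0.3 rad).
It fails at once if the eyepiece is knocked over or moved by more than 30 mm (distance of eyepiece_mid from where it was at the start of the episode above 0.03 m or angle between eyepiece_mid's own z axis and vertical above 0.3 rad).
It fails at once if the slide box is knocked over or moved by more than 30 mm (distance of slide_box_mid from where it was at the start of the episode above 0.03 m or angle between slide_box_mid's own z axis and vertical above 0.3 rad).
It also fails if it takes over 64 s, if anything falls off the work surface, if the arm or the gripper's body presses on something with over 40 N, if the wrist force passes 120 N, or if a joint passes its speed limit or range.

## Working session

There is one attempt and no reset: what is moved stays moved. The work goes in short steps, each a Python script; the robot and the scene stay as the last script left them, time stands still between calls to the robot, and variables do not carry over. Pictures are saved under pics/ and viewed, at most 10 in all, crops included, and the job is handed in when it is done.

```bash
mkdir -p pics; cat > h.py <<'E'
from rig import *
import numpy as np, cv2
def K(s):
    f=s["img"].shape[0]/2/np.tan(np.radians(s["fov_y"])/2)
    return np.array([[f,0,s["cx"]],[0,f,s["cy"]],[0,0,1.]]),np.array([s["k1"],0,0,0,0.])
def rays(s,px):
    k,d=K(s); n=cv2.undistortPoints(np.float64(px).reshape(-1,1,2),k,d)[:,0]
    v=np.c_[n[:,0],-n[:,1],-np.ones(len(n))]
    P=np.array(s["pose"]); return P[:3,3],v@P[:3,:3].T
def onplane(s,px,z):
    o,v=rays(s,px); return o+v*((z-o[2])/v[:,2:])
def cloud(s):
    z=s["z_map"]; r,c=np.mgrid[:z.shape[0],:z.shape[1]]
    o,v=rays(s,np.c_[c.ravel(),r.ravel()])
    p=o+v*z.reshape(-1,1); p[z.ravel()==0]=np.nan
    return p.reshape(*z.shape,3)
def save(s,n,x=1): cv2.imwrite(n,cv2.resize(s["img"][...,::-1],None,fx=x,fy=x,interpolation=cv2.INTER_CUBIC))
E
python3 - <<'E'
from h import *
import pickle
for n in("scene","top"):
    s=snapshot(n); save(s,f"pics/{n}0.png",1.5); pickle.dump(s,open(n+".pkl","wb"))
    print(n,s["fov_y"],s["cx"],s["cy"],s["k1"],np.round(s["pose"],3).tolist(),(s["z_map"]>0).mean())
print(read_clock())
E
```

```text
scene 52.678324734395574 259.75542716975957 195.85577753637807 0.017503231202261132 [[0.638, -0.536, 0.552, 1108.481], [0.77, 0.433, -0.469, -516.481], [0.013, 0.725, 0.689, 760.074], [0.0, 0.0, 0.0, 1.0]] 0.9960072835286459
top 48.82287015481714 255.0485031791932 191.08464825164265 -0.1041676892476421 [[-0.028, 0.992, -0.119, 437.849], [-0.999, -0.031, -0.019, -29.965], [-0.022, 0.119, 0.993, 1069.949], [0.0, 0.0, 0.0, 1.0]] 0.9961751302083334
0.1
```

View pics/scene0.png

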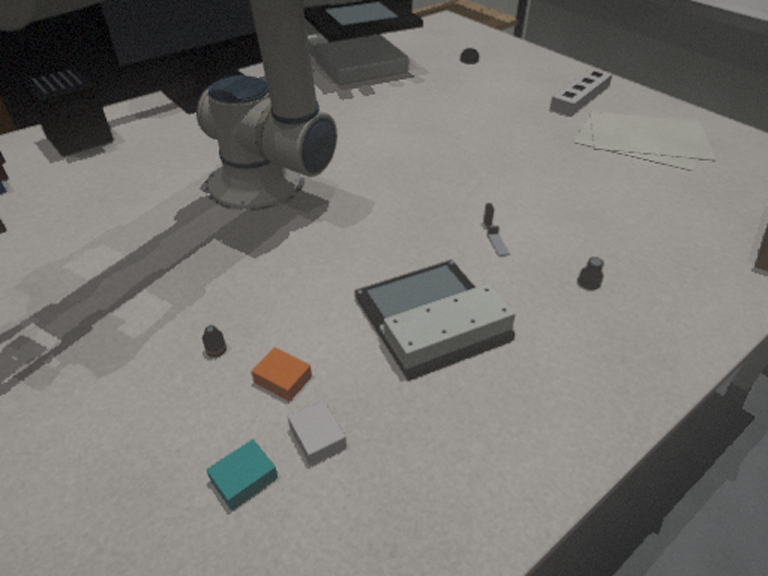

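View pics/top0.png

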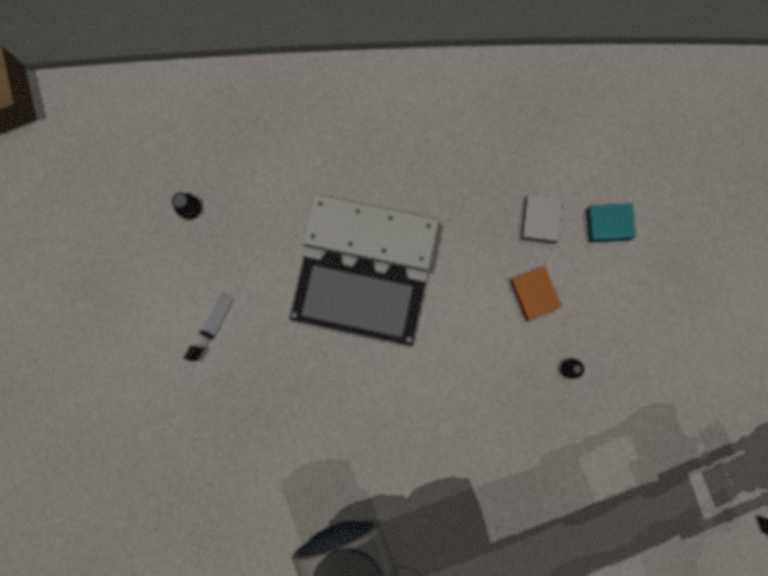

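The scene view shows the stage in the middle, the feeler on its +y side, the objective on the right and the slide box with its two look-alikes. In the top view (1.5x) the handle is at (195,352), the blade tip at (230,297), the bridge at (370,233) and the objective at (571,368). Next I measure the stage and feeler from masks and depth in both views.

```bash
cat > m.py <<'E'
from h import *
import pickle
def rect(P):
    (c,(w,h),a)=cv2.minAreaRect(np.float32(P[:,:2])); b=cv2.boxPoints((c,(w,h),a)); return np.round(c,1),np.round((w,h),1),round(a,1),np.round(b,1).tolist()
for n in("scene","top"):
    s=pickle.load(open(n+".pkl","rb")); C=cloud(s); z=C[...,2]; hsv=cv2.cvtColor(s["img"],cv2.COLOR_RGB2HSV)
    x,y=C[...,0],C[...,1]
    reg=(x>300)&(x<800)&(abs(y)<400)
    b=reg&(z<3); print(n,"bench z",np.nanmedian(z[reg&(abs(z)<15)]))
    for lo,hi in((52,70),(12,28),(38,56),(25,38)):
        m=(reg&(z>lo)&(z<hi)).astype(np.uint8); k,l,st,_=cv2.connectedComponentsWithStats(m)
        for i in range(1,k):
            if st[i,4]>12:
                P=C[l==i]; print((lo,hi),st[i,4],"z",np.round(np.median(P[:,2]),1),*rect(P)[:3])
# feeler by colour, top view
s=pickle.load(open("top.pkl","rb")); g=s["img"][190:245,115:165]
cv2.imwrite("pics/f.png",cv2.resize(np.hstack([g[...,::-1]]),None,fx=10,fy=10,interpolation=cv2.INTER_NEAREST))
E
python3 m.py
```

```text
scene bench z -0.3023282710871058
(52, 70) 33 z 53.1 [716.7 325.4] [23.5 25.9] 74.3
(52, 70) 2137 z 59.7 [649.7   6.4] [213.   88.7] 76.4
(12, 28) 26 z 19.0 [460.1 302.1] [ 8. 26.] 81.7
(12, 28) 21 z 17.4 [491.5 288.2] [21.4  7.9] 61.1
(12, 28) 2308 z 20.1 [593.3  19.7] [211.8 224.5] 76.4
(12, 28) 113 z 22.2 [717.6 320.6] [44.5 35.5] 31.5
(12, 28) 59 z 19.3 [ 425.9 -321. ] [33.6 18. ] 72.3
(12, 28) 158 z 20.3 [ 563.3 -277.8] [92.3 44.4] 56.6
(12, 28) 153 z 20.7 [ 683.  -302.9] [92.8 47.7] 31.0
(12, 28) 65 z 21.2 [ 691.  -381.7] [ 3.7 36.5] 1.9
(38, 56) 32 z 46.9 [459.7 305.8] [11.3 29. ] 59.6
(38, 56) 93 z 51.0 [716.9 325.3] [27.4 30.8] 15.2
(38, 56) 406 z 46.9 [681.8 -15.4] [222.5  74.2] 55.6
(38, 56) 88 z 47.3 [ 421.  -318.9] [21.6 25.5] 0.2
(25, 38) 22 z 31.0 [460.9 302.3] [10.3 25.3] 88.0
(25, 38) 42 z 29.9 [718.1 317.1] [35.2 17.1] 15.4
(25, 38) 298 z 30.9 [644.5   6.8] [211.2  99.4] 75.5
(25, 38) 68 z 33.7 [ 424.4 -318.8] [32.5 21. ] 88.9
(25, 38) 671 z 31.6 [ 544.3 -265.1] [76.9 61.4] 18.5
(25, 38) 845 z 31.4 [ 670.6 -283.1] [61.2 78.8] 80.8
(25, 38) 454 z 30.4 [ 662.  -381.9]
[... 779 characters left out ...]
z 48.7 [603.3  -7.9] [78.   1.4] 77.1
(38, 56) 17 z 47.0 [588.7 -67.4] [34.7  1.1] 75.5
(38, 56) 59 z 48.1 [462.1 307.9] [13.2 23.8] 56.1
(38, 56) 109 z 48.5 [ 420.7 -316.5] [28.8 28.3] 42.0
(25, 38) 53 z 27.3 [713.3 321.2] [27.9 39.9] 54.1
(25, 38) 701 z 32.0 [ 672.1 -281.2] [59.2 76.2] 81.6
(25, 38) 362 z 31.9 [ 662.2 -381.1] [60.7 37.6] 0.1
(25, 38) 85 z 28.1 [622.7 101.9] [37.  15.2] 76.0
(25, 38) 59 z 27.9 [609.2  47.2] [30.5 15.5] 76.4
(25, 38) 55 z 28.4 [595.1 -10.8] [28.1 15.5] 76.1
(25, 38) 89 z 28.9 [581.6 -64.1] [40.8 15.9] 77.4
(25, 38) 732 z 32.0 [ 545.7 -263.2] [73.1 62.9] 19.8
(25, 38) 19 z 31.8 [462.  303.4] [ 8.8 25. ] 83.9
(25, 38) 43 z 34.8 [ 421.4 -310.9] [20.9 33. ] 65.0
```

View pics/f.png

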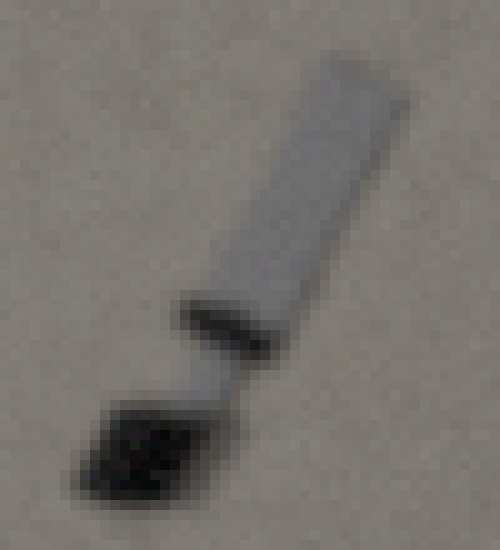

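The crop shows the feeler from above: handle top centre at about (145,455), shoulder at (230,325), tip edge centre at (370,75). The sizes agree with the text: bridge 210x86 mm at z 60, plate at z 20, handle top at z 48. I'll grasp the handle now.

```bash
cat > g.py <<'E'
from h import *
import pickle
s=pickle.load(open("top.pkl","rb"))
pt=lambda u,v:(115+u/10-.5,190+v/10-.5)
tip=onplane(s,[pt(372,75)],4)[0]; sh=onplane(s,[pt(230,322)],18)[0]
hd=np.array([461.5,307.2])
# second: triangulation check of the handle top between views is the depth pair (462.1,307.9)/(459.7,305.8), z 48/47
d=tip[:2]-hd; yaw=np.arctan2(d[1],d[0]); print("tip",tip,"sh",sh,"len",np.hypot(*d),"yaw",np.degrees(yaw))
assert abs(np.hypot(*d)-110)<8 and abs(np.degrees(yaw)+27.5)<5
o=[np.pi,0,yaw]
print(solve_ik([*hd,100],o),read_orientation())
move_gripper(0.6)
move_ptp([*hd,100],o); print(read_clock(),read_joints())
move_linear([*hd,8],rate=120); print(read_position(),read_wrist_force())
s=snapshot("top"); save(s,"pics/g1.png")
move_gripper(0.0); print(read_opening(),read_finger_force(),read_wrist_force())
move_linear([*hd,60],rate=120); print(read_opening(),read_wrist_force(),read_moment(),read_clock())
hold(.2);s=snapshot("scene"); pickle.dump(s,open("s2.pkl","wb")); save(s,"pics/g2.png")
t=snapshot("top"); pickle.dump(t,open("t2.pkl","wb"))
im=np.hstack([cv2.resize(a["img"][r:r+130,c:c+130,::-1],None,fx=3,fy=3) for a,r,c in((t,150,90),(s,90,280))]); cv2.imwrite("pics/g3.png",im)
E
python3 g.py
```

```text
tip [558.74113761 255.46089378   4.        ] sh [495.61000622 288.28100799  18.        ] len 110.14887178690567 yaw -28.016109798029508
[ 5.25935622e-01 -2.08409990e-02  1.56212058e+00 -4.44089210e-16
  1.60031307e+00  2.58570531e+00] [-3.13988608e+00 -8.27226047e-05  3.77761351e-01]
3.9833 [ 5.24943319e-01 -2.08949187e-02  1.56191825e+00 -1.68783918e-04
  1.60030004e+00  2.58548009e+00]
[462.06893513 307.49516698   8.96340821] [-0.8729279  -0.00556794  0.85922125]
0.1380530756596382 29.99681442975998 [-0.15464866 -0.31030085  0.28325648]
0.13205257788303437 [-0.95145539  0.75996075 -1.99394324] [0.05130223 0.07319884 0.01771188] 6.2417
```

View pics/g3.png

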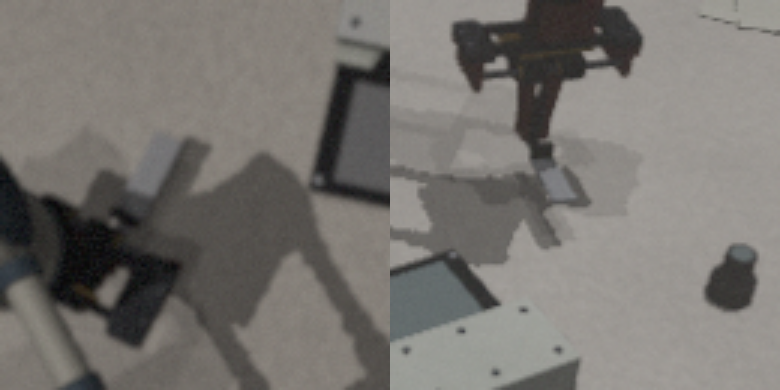

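The feeler is held level in the gripper (opening 0.132, about 12 mm): blade at (155,165) in the top crop and (557,185) in the scene crop. Next I measure how it sits in the hand.

```bash
python3 - <<'E'
from h import *
import pickle
yaw=-0.48897; p=read_position(); R=np.array([[np.cos(yaw),-np.sin(yaw)],[np.sin(yaw),np.cos(yaw)]]); print(p,read_orientation())
for n in("s2","t2"):
    C=cloud(pickle.load(open(n+".pkl","rb"))); L=(C[...,:2]-p[:2])@R; z=C[...,2]
    m=(L[...,0]>45)&(L[...,0]<125)&(abs(L[...,1])<30)&(z>35)&(z<75); Q=np.c_[L[m],z[m]]
    (c,wh,a)=cv2.minAreaRect(np.float32(Q[:,:2])); print(n,m.sum(),c,wh,a,"y fit",np.polyfit(Q[:,0],Q[:,1],1),"z fit",np.polyfit(Q[:,0],Q[:,2],1),"xmax",np.percentile(Q[:,0],99))
E
```

```text
[461.08507409 306.99640276  59.04982135] [ 3.14029059e+00  8.34425889e-04 -4.88930233e-01]
s2 116 (78.63340759277344, -1.7750959396362305) (25.657066345214844, 65.68709564208984) 89.6500244140625 y fit [ 0.00509121 -2.99211585] z fit [-1.07185607e-02  5.51293468e+01] xmax 108.81848316508214
t2 251 (76.6185531616211, 0.6343822479248047) (24.3336238861084, 62.314849853515625) 89.97550201416016 y fit [0.00187843 0.42004231] z fit [-1.52084047e-03  5.51290585e+01] xmax 107.52119101263088
```

```bash
cat > feel.py <<'E'
from h import *
Y=np.radians(-13.75); X2=np.array([np.cos(Y),np.sin(Y)]); Y2=np.array([-X2[1],X2[0]])
MID=np.array([608.7,16.5]); O=[np.pi,0,Y]
GY={"left":55.,"middle":0.,"right":-55.}
def W(s,y,z): return [*(MID+X2*(s-40)+Y2*y),z]
def F(n=4):
    f=[]
    for _ in range(n): f.append(read_wrist_force()); hold(.01)
    f=np.mean(f,0); return np.array([f[:2]@X2,f[:2]@Y2,f[2]])
def loc():
    p=np.array(read_position()); d=p[:2]-MID; return d@X2+40,d@Y2,p[2]
def lower(s,y,z0,f0,lim=3,zmin=22):
    z=z0
    while z>zmin:
        z-=.7; move_linear(W(s,y,z),rate=30); f=F()-f0
        if f[2]>lim: break
    print("contact: cmd z",round(z,1),"meas",np.round(loc(),1),np.round(f,1)); return z
def push(s,y,z,f0,send,step=3,stop=14,rate=45):
    """advance; follow side force; returns s,y,log"""
    log=[]
    while s<send:
        s=min(s+step,send); move_linear(W(s,y,z),rate=rate); f=F()-f0
        log.append((round(s,1),round(y,1),*np.round(loc(),1)[:2],*np.round(f,1)))
        if abs(f[1])>3: y+=np.clip(f[1]*.15,-1,1)
        if f[0]<-stop: break
    for l in log: print(*l)
    return s,y
E
python3 - <<'E'
from feel import *
move_linear([461.1,307,90],rate=150)
move_ptp(W(-105,0,60),O); hold(.3); f0=F(10); print("f0",f0,read_clock())
move_linear(W(-105,0,33),rate=100)
z=lower(-105,0,33,f0); z+=1.0
s,y=push(-105,0,z,f0,-68,step=6,rate=80)
s,y=push(s,y,z,f0,-25)
print(f0.tolist(),s,y,z,loc(),read_opening(),read_clock())
E
```

```text
f0 [ 0.26001194 -0.19069075 -1.36427882] 8.2833
contact: cmd z 27.4 meas [-105.    0.   28.] [-3.9 -1.   5.4]
-99 0 -98.9 -0.0 0.6 0.1 0.9
-93 0 -93.0 -0.1 -0.2 0.1 0.6
-87 0 -86.9 -0.1 -0.5 0.4 0.6
-81 0 -80.9 -0.1 -0.9 0.5 0.1
-75 0 -74.9 -0.0 0.0 -0.1 0.3
-69 0 -68.9 -0.0 -0.1 0.0 0.2
-68 0 -68.0 0.0 -0.1 0.1 -0.2
-65 0 -64.9 0.0 -0.4 0.1 0.0
-62 0 -61.9 -0.0 -0.5 0.5 0.5
-59 0 -58.9 -0.0 -0.8 0.2 0.3
-56 0 -55.9 -0.0 -0.7 -0.3 0.0
-53 0 -52.9 -0.0 0.1 -0.3 -0.3
-50 0 -49.9 -0.0 -0.4 0.1 0.0
-47 0 -46.9 -0.0 -0.3 0.3 -0.2
-44 0 -45.9 0.1 -8.7 0.1 4.3
-41 0 -45.1 0.2 -18.5 -0.5 9.1
[0.2600119405245025, -0.1906907517153659, -1.364278818328898] -41 0 28.400000000000002 (np.float64(-45.060633572161564), np.float64(0.15847186775650357), np.float64(28.03485928462133)) 0.13542480880630428 15.5
```

The middle gap stopped the blade hard about 24 mm in, which fits the low pad. I'll try the left gap next.

```bash
cat > t.py <<'E'
import sys
from feel import *
g=sys.argv[1]; y=GY[g]; z=28.4
f0=np.array([.26,-.19,-1.36])
_,yc,_=loc()
move_linear(W(-95,yc,z+.4),rate=150)
move_linear(W(-95,yc,z+6),rate=60)
move_linear(W(-95,y,z+6),rate=120); hold(.2); f0=F(10); print("f0",f0,read_opening())
move_linear(W(-95,y,z),rate=40)
move_linear(W(-68,y,z),rate=100)
s,y=push(-68,y,z,f0,-25)
print(s,y,z,loc(),f0.tolist(),read_opening(),read_clock())
E
python3 t.py left
```

```text
f0 [-0.21066299 -0.15068475 -1.21054961] 0.1378375767349102
-65 55.0 -65.2 55.0 0.3 0.1 -0.4
-62 55.0 -62.0 55.0 0.1 0.1 0.2
-59 55.0 -58.9 55.0 0.2 0.6 0.2
-56 55.0 -55.9 55.0 -0.4 0.3 -0.3
-53 55.0 -52.9 55.0 0.5 0.5 -0.0
-50 55.0 -49.9 55.0 0.9 0.2 -0.9
-47 55.0 -47.1 55.0 0.7 0.8 -2.1
-44 55.0 -44.2 54.9 -0.3 0.0 -3.2
-41 55.0 -41.1 54.9 -0.7 0.4 -3.1
-38 55.0 -37.8 55.0 -0.3 0.5 -3.6
-35 55.0 -34.3 55.0 1.5 0.7 -3.5
-32 55.0 -31.8 55.0 0.3 0.4 -3.5
-29 55.0 -29.0 55.0 -0.2 0.6 -3.9
-26 55.0 -25.8 55.0 -0.6 0.5 -3.7
-25 55.0 -25.0 55.0 -1.2 0.1 -3.2
-25 55.0 28.4 (np.float64(-25.03667289860192), np.float64(54.99218773522697), np.float64(28.331800791166618)) [-0.21066299096831534, -0.15068474677204557, -1.2105496125493578] 0.13584999205083484 22.1167
```

The left gap lets the blade in with a steady downward press of about 3.5 N, which is the sprung ski. I'll push it home there and watch the drag.

```bash
python3 - <<'E'
from feel import *
import threading
f0=np.array([-.21,-.15,-1.21]); z=27.9
move_linear(W(-25,55,z),rate=20); print(np.round(F()-f0,1))
s,y=push(-25,55,z,f0,-6,step=4,rate=45,stop=16)
s,y=push(s,y,z,f0,6,step=1,rate=30,stop=16)
print(s,y,loc(),read_opening(),read_clock())
t=snapshot("top"); 
im=np.hstack([cv2.resize(a["img"][r:r+130,c:c+130,::-1],None,fx=3,fy=3) for a,r,c in((t,120,180),(snapshot("scene"),150,230))]); cv2.imwrite("pics/h.png",im)
E
```

```text
[-1.8 -0.4 -3. ]
-21 55 -20.6 55.0 -0.3 0.6 -3.3
-17 55 -16.5 55.0 0.3 0.2 -3.5
-13 55 -12.6 55.0 -0.2 0.8 -3.0
-9 55 -8.7 55.0 -0.6 -0.1 -2.9
-6 55 -5.8 55.0 -1.4 -0.1 -2.2
-5 55 -5.1 55.0 -2.4 0.4 -1.5
-4 55 -4.0 55.0 -2.8 0.1 -0.8
-3 55 -3.0 55.0 -3.1 0.4 -1.0
-2 55 -1.9 55.0 -3.0 0.1 -0.9
-1 55 -0.9 55.0 -2.4 0.1 -0.8
0 55 0.1 55.0 -3.8 0.5 -0.5
1 55 1.1 55.0 -3.4 0.4 -0.5
2 55 2.1 55.0 -3.8 0.2 -0.1
3 55 2.9 55.0 -5.1 0.2 0.1
4 55 2.9 55.0 -9.6 -0.2 2.9
5 55 2.9 55.0 -13.5 -1.1 5.7
6 55 2.9 55.0 -17.8 -1.3 8.1
6 55 (np.float64(2.9131439719446774), np.float64(55.00976867707214), np.float64(28.123235193388844)) 0.13085059726014686 27.2167
```

View pics/h.png

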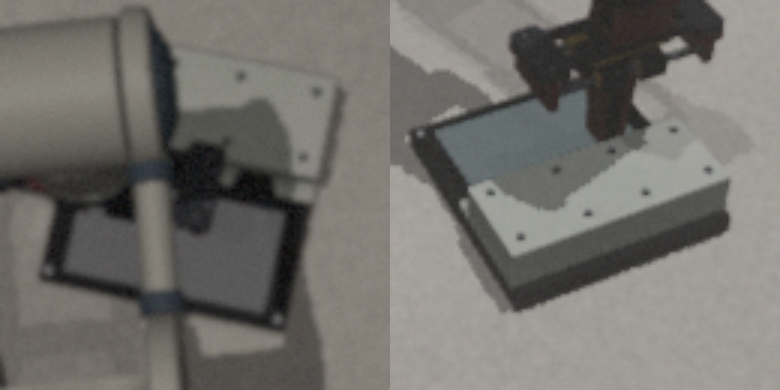

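On the floor the blade drags at a steady 3 N or so, then comes up firmly at the face (s = 2.9; with that offset the middle gap's stop is at 21–22 mm). The gripper hides the gap itself in both views. I'll relax the push, let go, withdraw and look.

```bash
python3 - <<'E'
from feel import *
move_linear(W(3.2,55,27.9),rate=20); print(F())
move_gripper(0.5); hold(.2)
move_linear(W(3.2,55,110),rate=120); print(read_opening(),read_clock())
move_ptp([400,250,200],[np.pi,0,0]); hold(.3); print(F())
t=snapshot("top"); s=snapshot("scene")
im=np.hstack([cv2.resize(a["img"][r:r+130,c:c+130,::-1],None,fx=3,fy=3) for a,r,c in((t,120,180),(s,150,230))]); cv2.imwrite("pics/k.png",im)
C=cloud(t); L=C[...,:2]-MID; L=np.stack([L@X2,L@Y2],-1)
m=(abs(L[...,0]+40)<25)&(abs(L[...,1]-55)<25)&(C[...,2]>55)&(C[...,2]<75); print("handle top",m.sum(),L[m].mean(0),np.median(C[m][:,2]))
E
```

```text
[-6.28514997 -0.29857743 -0.15838771]
0.5041327814497755 29.3583
[-0.29627333 -0.06706964  0.12277478]
handle top 55 [-39.89580377  53.63973491] 67.76649999117342
```

View pics/k.png

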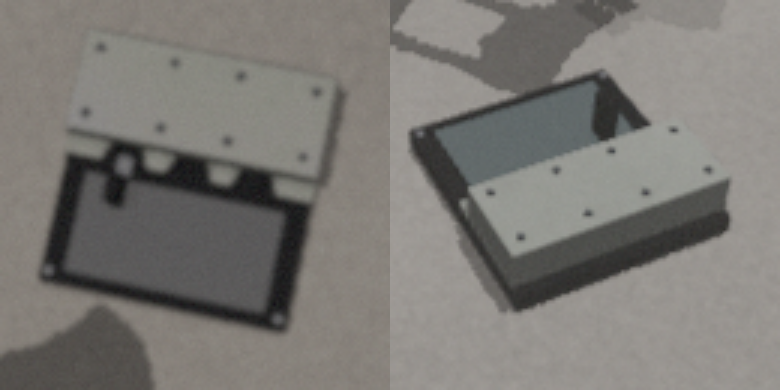

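The blade lies in the left gap. The handle top, at (115,190) in the top crop, measures 40 mm before the face, 1.4 mm off the gap's centre line and at z 68, all as it should be when home.

```bash
python3 -c "
from rig import *
print(hand_in(), read_clock())"
```

```text
the job is handed in; nothing more can be done
the job is handed in; nothing more can be done
```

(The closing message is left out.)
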